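Slide the inspection board out over the light and hold it

TASK

Lift the orange moulded cap out of the open steel mould and set it upright, flange down, in the white collar on the blue board, and let go of it. Then take the board by its black handle and slide it out along the riser's guides, keeping it flat, until its outer end is in line with the red pointer beside the light panel. It would tip over there by itself, so finish while still holding the board still and level at the mark; leave the two jars and the wrench alone.

Things in the scene. Friction and masses are not known exactly. Their poses are not given: they have to be found in the camera images.
- cap_center (a point): Centre (half-way up) of the loose orange moulded cap, 42 to 84 g: a round flange of diameter 60 mm and 8 mm thick, with a round hub of diameter 32 mm standing on its middle; 44 mm high in all, so the hub's sides are free from 14 mm below this point to 22 mm above it. Its z axis points up along the hub. It starts upright in the mould cavity.
- cavity (a point): Centre of the floor of the round cavity (diameter 63 mm, 10 mm deep, open above) in the fixed steel mould block, 100 x 100 x 40 mm high, standing on the table; the floor is 30 mm above the table. The cap's flange top lies 2 mm below the block's top face. x and y along the block's sides, z up.
- board_end (a point): Middle of the outer end face of the loose blue board, half-way through its thickness. The board is 260 mm long, 84 mm wide and 8 mm thick, about 0.2 to 0.3 kg, and lies flat on the riser; its own y axis runs along its length and -y points outward, the way it is to be slid; z up.
- seat (a point): Centre of the place for the cap on the board: the top face of the board in the middle of the white collar (inner diameter 68 mm, outer 76 mm, 5 mm high). The board has a 41 mm window hole there. 45 mm in from the outer end. Axes as the board's.
- handle (a point): Centre of the black bar handle fixed upright on the board near its rear end: 50 mm across the board (x), 16 mm along the board (y), 40 mm high (z); this point is half-way up, 20 mm above the board's top face, 240 mm behind the outer end and 20 mm in front of the rear end. Axes as the board's. The board slides with light friction.
- edge (a point): Middle of the riser's top edge over which the board is slid out. The fixed white riser is 120 mm wide (x), 250 mm long (y), its top 60 mm above the table and this point at its -y end; two dark guide strips 10 mm wide and 10 mm high run along its sides with 93 mm between them, so the board has 4.5 mm of play on either side. The outward slide is along this point's -y; z up. At the start the board stands out 10 to 40 mm past this edge.
- mark (a point): Tip of the red pointer (5 mm wide) on a steel post beside the board's path, at the board's height, about 8 mm clear of the board's long side, on the +x side; axes parallel to the riser's. The board's outer end face has to come level with it along y, 150 to 180 mm beyond the riser's edge. It stands on the fixed black light panel, 18 mm high, which lies on the table under the board's path.
- amber_jar_center (a point): Centre of a loose brown jar with a red cap, 56 mm in diameter, 85 mm high. Leave alone.
- small_jar_center (a point): Centre of a loose small brown jar with a white cap, 40 mm in diameter, 55 mm high. Leave alone.
- wrench: Loose steel wrench about 150 mm long lying flat on the table, origin at the middle of its underside, its length along its own x. Leave alone.
- board: The blue board; origin at the centre of its underside, 130 mm from either end; y along its length, -y outward, z up.
Not all that is in view belongs to the job. What is meant by the part that bears cavity is not pink or purple, and is the smaller of those in its own colour.

How it is judged:
By the outcome, as a careful person would: the job done as asked, in the order asked, and still so for the second after the job is handed in, while the arm keeps its last pose, push and grip.
It also fails if it takes over 48 s, if anything falls off the work surface, if the arm or the gripper's body presses on something with over 40 N, if the wrist force passes 120 N, or if a joint passes its speed limit or range.

ROBOT

A 6-joint arm with a two-finger parallel gripper is mounted at the origin on the work surface. World frame = base frame: x ahead of the robot, y to its left, z up, the work surface at z = 0. Lengths are in m, angles in rad, forces in N, time in s.
With the tool pointing down it reaches from about 0.325 to 0.775 m from the base axis. Payload 5.5 kg.
Tool frame: the origin (TCP) lies at the very end of the fingers, on their centre line; the grasp point (between the pads) lies ctrl.tcp_to_grasp behind it (ctrl.tcp_to_grasp is the distance from the TCP to the grasp point, in m); z points along the fingers, y is the line along which they close (so a half turn about z gives the same grasp; the last joint's range is limited). The gripper opens to 85 mm and grips with 20 to 120 N. Pads are 22 mm wide; open, the fingers measure 114 mm over their backs; the gripper's body (76 mm by 85 mm) begins 54 mm behind the grasp point. The pads swing forward as they close: fully open they stand 13 mm farther back than shut.
Start: joints at [-1.356, 0.091, 1.231, -0, 1.82, -0.057], TCP at [0.161, -0.578, 0.231] pointing down, gripper open.
Joint ranges: [-2.87, 2.87], [-0.86, 2.18], [0.17, 2.46], [-1.51, 4.65], [0.06, 2.69], [-2.65, 2.65]. Speed limits (rad/s): [2.57, 2.57, 3.01, 3.14, 3.14, 3.14].

INTERFACE

Orientations are given as a unit quaternion [x, y, z, w].
In Python, from cell import ctrl gives the robot as it stands.
- The arm moves only by the shell command python3 -m handwheel 'ROWS'. ROWS is JSON, a list of rows, each a list of 7 numbers: the finger opening in cm, from 0 to 8.54, then the shift along the world's x, y, z in cm, then the turn, a rotation vector about the world's x, y, z in degrees. A call has exactly 8 rows; each row is the pose to reach, as a shift and turn from the pose commanded when the call began; what a row does not reach only later rows make up. A row lasts 1/8 s, in which the tool goes at most 62.5 mm and 10.7 degrees, less where a joint would pass 70% of its speed; a pose out of reach is approached as far as the arm can. A call with a gripper value outside its range is refused whole. The fingers move at their own pace and stop on an object; the grip force is fixed at half the most. Time passes only in rows, so rows that repeat a pose let the fingers close, or fill a call up. It gives the time, the measured TCP pose, the force, the opening and the grip force at its end, in the units of the state.
- ctrl.read_state(): the state, without advancing time (a new reading comes with each control period).
- ctrl.capture(name): name is "scene" or "side" or "wrist"; returns a dict with "color" (480x640x3 uint8, blue, green, red), "fx", "fy", "cx", "cy" (pixels), "R" (3x3) and "t" (3): a world point X has camera coordinates R X + t. Camera axes: x right, y down, z forward; pixel columns grow to the right and rows downward; lengths in m; the calibration is good to about 2 mm. The wrist camera is an equidistant fisheye: a pixel r from the principal point sees the ray r / f radians off the axis. A picture is of the moment at which its call begins. There is no depth.
- ctrl.sign_off(): hands the job in; it is judged then, once.
The state is a dict: "t": time; "joints": joint angles; "dq": joint speeds; "joint_torque": joint torques, N m; "position": TCP position; "tool_rot": TCP orientation; "force": force on the tool from outside, world axes, zero at the start; "ft_torque": the same for the moment, N m; "grip_width": finger opening in m; "finger_force": force on a finger pad.
Only numpy, scipy, OpenCV 4.12 (cv2) and the standard library are available. Lean on these libraries where they do the work, as an engineer would, in place of code of your own. Each camera call takes 0.05 s, during which the arm holds its last target. There are 200 camera calls.

## Working session

There is one attempt and no reset: what is moved stays moved. The work goes in short steps, Python scripts to look and compute and a shell command to move; the robot and the scene stay as the last step left them, time stands still between calls to the robot, and variables do not carry over. Pictures are saved under pics/ and viewed, at most 14 in all, crops included, and the job is handed in when it is done.

```bash
mkdir -p pics; ls
python3 - <<'E'
from cell import ctrl
import cv2,pickle
d={}
for n in ("scene","side","wrist"):
    c=ctrl.capture(n); d[n]=c; cv2.imwrite(f"pics/{n}0.png",c["color"]); print(n,c["fx"],c["cx"],c["cy"],c["R"],c["t"])
pickle.dump(d,open("c0.pkl","wb"))
s=ctrl.read_state();print(s,ctrl.tcp_to_grasp)
E
```

```text
pics
scene 545.5910342559844 320.60594858955443 239.95105411816786 [[ 0.32851676  0.94449526  0.00233211]
 [ 0.77686966 -0.26880685 -0.56940004]
 [-0.53716875  0.1888692  -0.82205727]] [-0.0629798  -0.37004093  1.68725063]
side 477.0936026507088 329.62202253663236 237.0372090033366 [[-0.98386592 -0.1779522   0.0184627 ]
 [-0.12478003  0.60858568 -0.78361561]
 [ 0.12820999 -0.77327646 -0.62097159]] [0.51338091 0.18161184 0.83242381]
wrist 371.64829954431775 321.73883014071055 233.77073530009545 [[ 0.26794729 -0.96343302 -0.00103595]
 [-0.92871888 -0.25857844  0.26574129]
 [-0.25629181 -0.07024255 -0.96404382]] [-0.60006563 -0.03345001  0.37821493]
{'t': 0.15, 'joints': array([-1.35571283e+00,  9.17166407e-02,  1.23160259e+00, -2.95913757e-05,
        1.81979071e+00, -5.67100791e-02]), 'dq': array([-0.00103771, -0.00266461, -0.00392583,  0.00072629,  0.00075739,
        0.00103479]), 'joint_torque': array([ 3.11549862e-03, -4.59371710e+01, -4.18526316e+01,  6.71044813e-05,
        9.52425180e-03, -1.00662024e-05]), 'position': array([ 0.16101468, -0.57777737,  0.23039599]), 'tool_rot': array([ 9.90780441e-01,  1.35475244e-01, -7.43087931e-05, -7.55129862e-04]), 'force': array([-0.76185664, -0.27494784,  0.98024446]), 'ft_torque': array([-0.02810705,  0.03235068,  0.04276164]), 'finger_force': 0.0, 'grip_width': 0.08512387318235734} 0.0187
```

View pics/scene0.png

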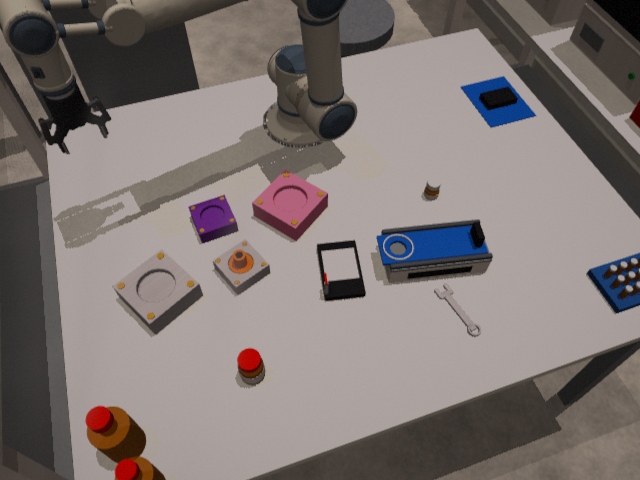

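View pics/side0.png

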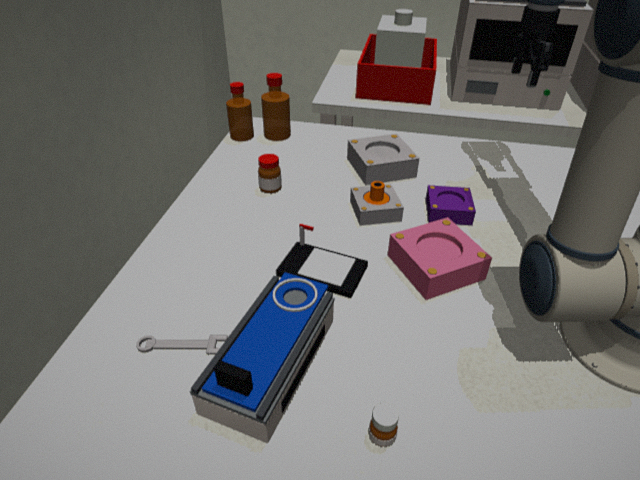

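View pics/wrist0.png

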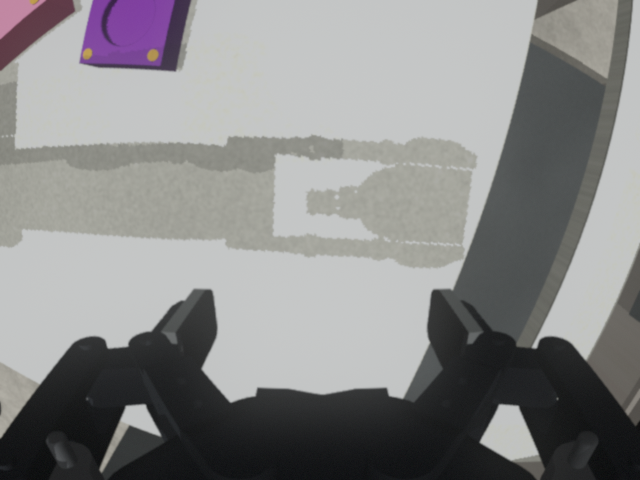

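The scene image shows the grey block with the cap at about (240,262). The collar is at (398,247), the handle at (477,234) and the red pointer at about (325,280). In the side image these are at (377,200), (295,294), (234,377) and (306,227).

```bash
cat > h.py <<'E'
import numpy as np,pickle
from scipy.optimize import least_squares
def proj(c,X):
    p=np.asarray(X)@c["R"].T+c["t"]; return p[...,:2]/p[...,2:]*[c["fx"],c["fy"]]+[c["cx"],c["cy"]]
def plane(c,uv,z):
    d=c["R"].T@[(uv[0]-c["cx"])/c["fx"],(uv[1]-c["cy"])/c["fy"],1]; o=-c["R"].T@c["t"]
    return o+d*(z-o[2])/d[2]
def tri(ca,ua,cb,ub):
    r=least_squares(lambda X:np.r_[proj(ca,X)-ua,proj(cb,X)-ub],[.5,0,.05]); return r.x,np.sqrt(2*r.cost)
E
python3 - <<'E'
from h import *; import cv2
d=pickle.load(open("c0.pkl","rb"));S,T=d["scene"],d["side"]
for n,a,b in (("hubtop",(239,251),(377,185)),("ring",(398,247),(295,294)),("handle",(477,234),(234,377)),("red",(325,280),(306,227))):
    print(n,tri(S,a,T,b))
a=cv2.resize(S["color"][205:305,310:500],None,fx=4,fy=4,interpolation=cv2.INTER_CUBIC)[:,:760]
b=cv2.resize(T["color"][215:440,185:375],None,fx=2.6,fy=2.6,interpolation=cv2.INTER_CUBIC)
cv2.imwrite("pics/za.png",a);cv2.imwrite("pics/zb.png",b)
# colour blobs
for n,c,bx in (("scene",S,(200,230,290,300)),("side",T,(330,160,430,240))):
    h=cv2.cvtColor(c["color"],cv2.COLOR_BGR2HSV); x0,y0,x1,y1=bx
    m=cv2.inRange(h,(5,150,80),(18,255,255))[y0:y1,x0:x1]
    k,l,st,ce=cv2.connectedComponentsWithStats(m)
    for i in range(1,k):
        if st[i,4]>8: print(n,"orange",st[i],ce[i]+[x0,y0])
for n,c,bx in (("scene",S,(310,260,340,300)),("side",T,(290,215,325,240))):
    h=cv2.cvtColor(c["color"],cv2.COLOR_BGR2HSV); x0,y0,x1,y1=bx
    m=cv2.inRange(h,(0,150,80),(5,255,255))[y0:y1,x0:x1]; ys,xs=m.nonzero(); print(n,"red",xs.min()+x0,xs.max()+x0,ys.min()+y0,ys.max()+y0)
E
```

```text
hubtop (array([ 0.46592085, -0.30172557,  0.0756966 ]), np.float64(2.2707664146605975))
ring (array([0.57134213, 0.06733023, 0.06918489]), np.float64(0.7082715096685078))
handle (array([0.61092816, 0.25781664, 0.08883781]), np.float64(0.6517526364526977))
red (array([ 0.59642285, -0.13087805,  0.06068171]), np.float64(0.7299658117331213))
scene orange [ 29  20  24  23 290] [240.81034483 262.2862069 ]
scene orange [16 29  4  3  9] [217.66666667 260.11111111]
side orange [ 34  21  25  24 368] [376.44021739 194.30706522]
scene red 324 327 273 284
side red 300 312 224 228
```

View pics/za.png

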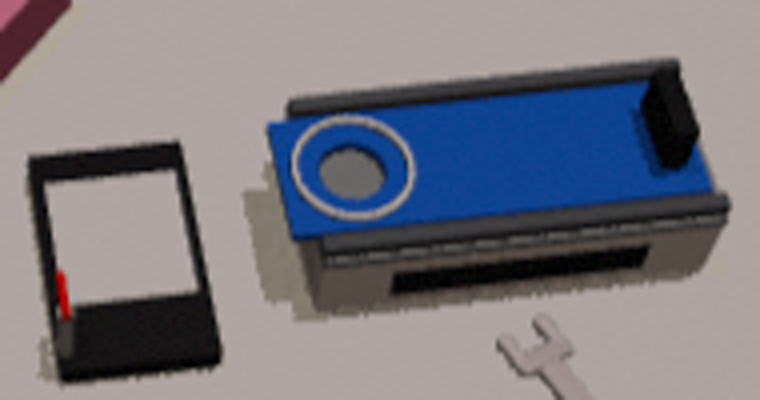

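View pics/zb.png

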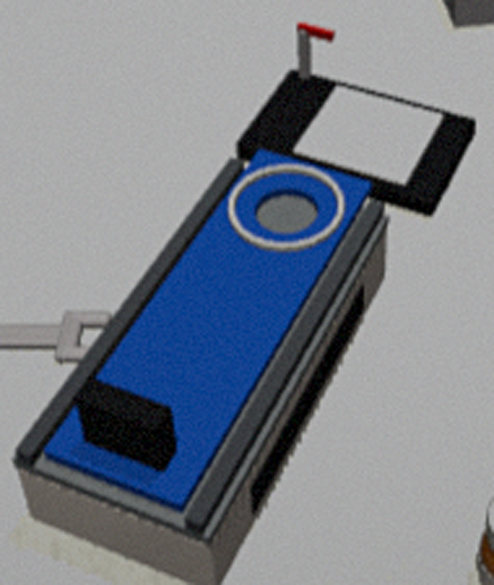

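The zooms show the board corners, collar and handle clearly, and the pointer tip at za(60,272) and zb(334,37). I'll fit the poses from these.

```bash
cat >> h.py <<'E'
def bp(p,L):  # board frame: origin at outer end mid, v in along length, u across(+x), z
    x,y,a=p; L=np.asarray(L,float); c,s=np.cos(a),np.sin(a)
    return np.c_[x+c*L[:,0]-s*L[:,1],y+s*L[:,0]+c*L[:,1],L[:,2]]
E
python3 - <<'E'
from h import *
d=pickle.load(open("c0.pkl","rb"));S,T=d["scene"],d["side"]
za=lambda u:(np.array(u)+.5)/4-.5+[310,205]
zb=lambda u:(np.array(u)+.5)/2.6-.5+[185,215]
t=.068
# +x side of board = right in world +x = lower in scene
O=[(S,za((268,123)),(-.042,0,t)),(S,za((295,240)),(.042,0,t)),(S,za((717,190)),(.042,.26,t)),(S,za((354,167)),(0,.045,t+.003)),
   (T,zb((253,150)),(.042,0,t)),(T,zb((372,184)),(-.042,0,t)),(T,zb((183,507)),(-.042,.26,t)),(T,zb((45,456)),(.042,.26,t)),(T,zb((287,207)),(0,.045,t+.003)),
   (S,za((672,68)),(-.025,.248,t+.04)),(T,zb((85,381)),(.025,.248,t+.04)),(T,zb((171,405)),(-.025,.248,t+.04))]
f=lambda p:np.concatenate([proj(c,bp(p,[L])[0])-u for c,u,L in O])
r=least_squares(f,[.56,.03,-.2],loss='soft_l1');print("board",r.x,np.degrees(r.x[2]),f(r.x).reshape(-1,2).round(1).tolist())
# riser strips top z .07: outer strip halfwidth .0565
R=[(S,za((290,100)),(-.0565,0,.07)),(S,za((678,60)),(-.0565,.25,.07)),(S,za((322,247)),(.0565,0,.07)),(S,za((728,202)),(.0565,.25,.07)),
   (T,zb((236,160)),(.0565,0,.07)),(T,zb((18,460)),(.0565,.25,.07)),(T,zb((383,208)),(-.0565,0,.07)),(T,zb((200,524)),(-.0565,.25,.07))]
g=lambda p:np.concatenate([proj(c,bp(p,[L])[0])-u for c,u,L in R])
q=least_squares(g,[.56,.05,-.2],loss='soft_l1');print("riser",q.x,np.degrees(q.x[2]),g(q.x).reshape(-1,2).round(1).tolist())
m,e=tri(S,za((60,272)),T,zb((334,36)));print("mark",m,e)
a=q.x[2];ax=np.array([-np.sin(a),np.cos(a)])
print("mark in riser frame: along",(m[:2]-q.x[:2])@ax,"across",(m[:2]-q.x[:2])@[np.cos(a),np.sin(a)],"slide needed",(r.x[:2]-m[:2])@ax)
th=np.linspace(0,2*np.pi,60)
cyl=lambda x,y:np.array([[x+R*np.cos(k),y+R*np.sin(k),z] for R,zs in((.03,(.038,)),(.016,(.074,))) for z in zs for k in th])
def fc(p):
    o=[]
    for c,b in((S,(228.5,249.5,252.5,272.5)),(T,(363.5,180.5,388.5,204.5))):
        u=proj(c,cyl(*p)); o+=list(np.r_[u.min(0),u.max(0)]-b)
    return np.array(o)
k=least_squares(fc,[.466,-.302]);print("cap",k.x,fc(k.x).round(1))
E
```

```text
board [ 0.56319193  0.0235813  -0.1929605 ] -11.055822184814684 [[-0.3, -0.2], [-0.1, -1.1], [-1.1, -1.2], [-0.2, -0.1], [1.5, -0.6], [-0.8, -1.2], [0.9, -0.5], [0.4, -1.3], [-0.8, -0.8], [1.0, -1.8], [-3.6, 7.1], [-3.9, 9.8]]
riser [ 0.56261935  0.041271   -0.21172151] -12.130748705395845 [[-0.0, -1.7], [-0.1, -1.3], [0.8, -0.4], [0.8, 0.2], [-1.4, -1.1], [-1.3, -3.7], [1.2, -1.4], [0.6, 0.8]]
mark [ 0.579704   -0.12524281  0.06394013] 0.1995818693389498
mark in riser frame: along -0.15920542971896876 across 0.05169491386179041 slide needed 0.1420310604493942
cap [ 0.4691074  -0.30569025] [-0.2 -0.8  0.3  0.1 -0.7 -0.5  0.3 -0.1]
```

Poses from the fit:

| Item | Pose |
|---|---|
| Cap | (0.469, -0.306) |
| Seat | about (0.572, 0.068) |
| Handle | (0.610, 0.259) |
| Yaw | about -11.6° |
| Slide needed | about 142 mm |

I'll move above the cap now.

```bash
python3 -m handwheel '[[8.5,4,3.5,0,0,0,0],[8.5,8,7,0,0,0,0],[8.5,12.5,11,-1,0,0,0],[8.5,17,15,-3,0,0,0],[8.5,21.5,19,-5,0,0,0],[8.5,26,23,-7,0,0,0],[8.5,29.5,26,-9,0,0,0],[8.5,30.8,27.2,-10,0,0,0]]'
python3 - <<'E'
from cell import ctrl
from h import *; import cv2
c=ctrl.capture("wrist");cv2.imwrite("pics/w1.png",c["color"]);pickle.dump(c,open("w1.pkl","wb"));s=ctrl.read_state();print(s["position"],s["t"],c["fx"])
E
```

```text
t: 1.15
position: [0.4701, -0.3035, 0.1293]
tool_rot: [0.991, 0.137, -0.001, -0.001]
force: [0.3, -1.1, -0.3]
grip_width: 0.0848
finger_force: 0.0
[ 0.47039541 -0.30289883  0.12833107] 1.2 371.64829954431775
```

View pics/w1.png

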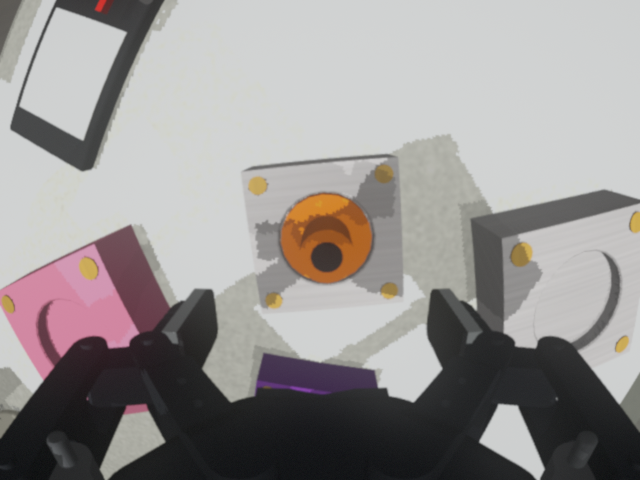

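The wrist view shows the flange disc centred at about (327,238) and the hub's top hole at about (326,257), clear of the fingers.

```bash
cat >> h.py <<'E'
def fish(c,uv,z):
    v=np.array([(uv[0]-c["cx"])/c["fx"],(uv[1]-c["cy"])/c["fy"]]); r=np.linalg.norm(v)
    d=c["R"].T@np.r_[v/r*np.sin(r),np.cos(r)]; o=-c["R"].T@c["t"]; return o+d*(z-o[2])/d[2]
E
python3 - <<'E'
from h import *; import cv2
c=pickle.load(open("w1.pkl","rb"))
m=cv2.inRange(cv2.cvtColor(c["color"],cv2.COLOR_BGR2HSV),(4,150,60),(20,255,255)); m[:180]=0;m[295:]=0;m[:,:277]=0;m[:,378:]=0
k,l,st,ce=cv2.connectedComponentsWithStats(m);i=1+st[1:,4].argmax()
pts=np.argwhere(l==i)[:,::-1].astype(np.float32); hull=cv2.convexHull(pts)[:,0]
w=np.array([fish(c,p,.038) for p in hull]);e=cv2.fitEllipse(w[:,:2].astype(np.float32)*1000);print("flange",e)
print("hub top",fish(c,(326,257),.074))
from cell import ctrl;print(ctrl.read_state()["position"])
E
```

```text
flange ((470.7803649902344, -306.633056640625), (58.425655364990234, 60.222808837890625), 109.64219665527344)
hub top [ 0.47062447 -0.30637614  0.074     ]
[ 0.47039541 -0.30289883  0.12833107]
```

```bash
python3 -m handwheel '[[8.5,0.1,0,-2,0,0,0],[8.5,0.1,0,-4.5,0,0,0],[8.5,0.1,0,-7,0,0,0],[8.5,0.1,0,-8,0,0,0],[8.5,0.1,0,-8.3,0,0,0],[8.5,0.1,0,-8.3,0,0,0],[8.5,0.1,0,-8.3,0,0,0],[8.5,0.1,0,-8.3,0,0,0]]'
python3 -m handwheel '[[2,0,0,0,0,0,0],[2,0,0,0,0,0,0],[2,0,0,0,0,0,0],[2,0,0,0,0,0,0],[2,0,0,0,0,0,0],[2,0,0,0,0,0,0],[2,0,0,0,0,0,0],[2,0,0,0,0,0,0]]'
```

```text
t: 2.2
position: [0.4705, -0.3062, 0.0491]
tool_rot: [0.991, 0.136, 0.0, 0.0]
force: [0.9, -0.1, -0.5]
grip_width: 0.0855
finger_force: 0.0
t: 3.2
position: [0.4703, -0.3061, 0.0486]
tool_rot: [0.991, 0.135, 0.0, 0.0]
force: [0.4, -0.6, 3.8]
grip_width: 0.0302
finger_force: 59.6
```

```bash
python3 -m handwheel '[[2,0,0,1,0,0,0],[2,0,0,3,0,0,0],[2,0,0,6,0,0,0],[2,0,0,9,0,0,0],[2,0,1,10,0,0,0],[2,1,4,10,0,0,0],[2,2,8,10,0,0,0],[2,3,11,10,0,0,0]]'
python3 -m handwheel '[[2,1,4,0,0,0,0],[2,2,8,0,0,0,0],[2,3,12,0,0,0,0],[2,4.2,16,0,0,0,0],[2,5.4,20,0,0,0,0],[2,6.4,23.5,0,0,0,0],[2,7.1,26,-0.5,0,0,0],[2,7.2,26.4,-1,0,0,0]]'
python3 - <<'E'
from cell import ctrl
from h import *; import cv2
d={n:ctrl.capture(n) for n in("wrist","side","scene")}
pickle.dump(d,open("c2.pkl","wb"));s=ctrl.read_state();print(s["position"],s["t"],s["grip_width"])
a=d["wrist"]["color"][:360,150:500];b=cv2.resize(d["side"]["color"][160:340,180:400],(440,360))
cv2.imwrite("pics/c2.png",np.hstack([a,b]))
E
```

```text
t: 4.2
position: [0.4999, -0.1939, 0.1479]
tool_rot: [0.991, 0.136, -0.0, -0.0]
force: [-0.3, -0.3, -0.6]
grip_width: 0.0302
finger_force: 59.5
t: 5.2
position: [0.5716, 0.07, 0.1375]
tool_rot: [0.991, 0.137, -0.001, -0.0]
force: [-0.3, 0.0, -1.6]
grip_width: 0.0304
finger_force: 59.5
[0.57141751 0.06766982 0.13750859] 5.35 0.030316456806811953
```

View pics/c2.png

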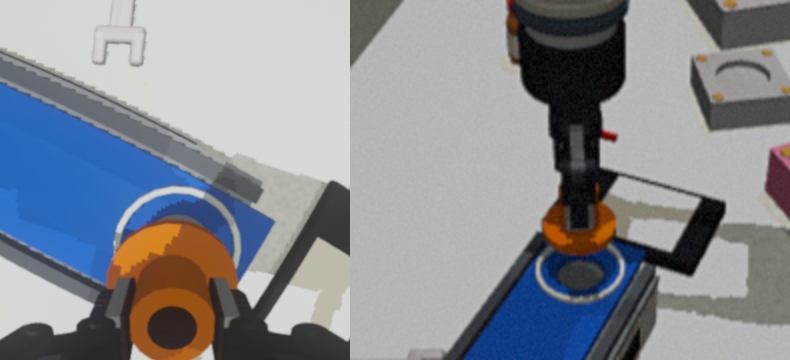

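The cap is held upright over the collar. In the crop the collar's visible arc runs from about (117,240) over (180,190) to (240,240). I'll fit the cap and collar circles in the same wrist image.

Run:
```python
from h import *; import cv2
c=pickle.load(open("c2.pkl","rb"))["wrist"];im=c["color"];h=cv2.cvtColor(im,cv2.COLOR_BGR2HSV)
circ=lambda w,R:least_squares(lambda p:np.hypot(w[:,0]-p[0],w[:,1]-p[1])-R,[.571,.068],loss='soft_l1',f_scale=.001)
# ring: radial scan from approx ring centre for the white band on blue
w=[];cc=np.array([329,252.])
for a in np.radians(range(185,356,5)):
    rr=np.arange(45,80,.5);p=(cc+rr[:,None]*[np.cos(a),np.sin(a)]).round().astype(int)
    q=h[p[:,1],p[:,0]];b=(q[:,1]<80)&(q[:,2]>110)
    if b.any() and b.sum()<24: w.append(fish(c,cc+rr[b].mean()*np.array([np.cos(a),np.sin(a)]),.073)[:2])
w=np.array(w);r=circ(w,.036);print("ring",r.x,len(w),np.abs(r.fun).round(4).tolist())
m=cv2.inRange(h,(4,120,50),(20,255,255));m[:, :240]=0;m[:,400:]=0
f=[]
for x in range(268,381,4):
    ys=np.flatnonzero(m[:330,x])
    if len(ys) and ys[0]<268: f.append(fish(c,(x,ys[0]),.137-.0486+.038)[:2])
f=np.array(f);k=circ(f,.030);print("flange",k.x,len(f),np.abs(k.fun).round(4).tolist())
```

```text
ring [0.57335629 0.06668077] 33 [0.0001, 0.0004, 0.0004, 0.0001, 0.0002, 0.0006, 0.0003, 0.0002, 0.0004, 0.0003, 0.0001, 0.0003, 0.0, 0.0002, 0.0001, 0.0002, 0.0001, 0.0001, 0.0, 0.0017, 0.0026, 0.0002, 0.0002, 0.0013, 0.0014, 0.0004, 0.0004, 0.0004, 0.0006, 0.0004, 0.0005, 0.0007, 0.0013]
flange [0.57276404 0.0698252 ] 29 [0.0005, 0.0005, 0.0004, 0.0002, 0.0004, 0.0006, 0.0002, 0.0001, 0.0002, 0.0001, 0.0002, 0.0003, 0.0006, 0.0005, 0.0001, 0.0002, 0.0004, 0.0007, 0.0002, 0.0003, 0.0001, 0.0, 0.0, 0.0002, 0.0002, 0.0004, 0.0004, 0.0007, 0.0007]
```

```bash
python3 -m handwheel '[[2,0.1,-0.1,-0.8,0,0,0],[2,0.1,-0.1,-2,0,0,0],[2,0.1,-0.1,-3,0,0,0],[2,0.1,-0.1,-3.8,0,0,0],[2,0.1,-0.1,-4.4,0,0,0],[2,0.1,-0.1,-4.7,0,0,0],[2,0.1,-0.1,-4.9,0,0,0],[2,0.1,-0.1,-4.9,0,0,0]]'
python3 - <<'E'
from cell import ctrl
s=ctrl.read_state();print(s["position"],s["force"])
E
```

```text
t: 6.35
position: [0.5731, 0.0671, 0.0894]
tool_rot: [0.991, 0.136, 0.0, 0.0]
force: [-0.4, -0.1, -0.5]
grip_width: 0.0302
finger_force: 59.5
[0.57314265 0.06705455 0.08939363] [-0.37915718 -0.0654152  -0.50063056]
```

```bash
python3 -m handwheel '[[2,0,0,-0.1,0,0,0],[2,0,0,-0.15,0,0,0],[2,0,0,-0.2,0,0,0],[2,0,0,-0.22,0,0,0],[2,0,0,-0.22,0,0,0],[2,0,0,-0.22,0,0,0],[2,0,0,-0.22,0,0,0],[2,0,0,-0.22,0,0,0]]'
```

```text
t: 7.35
position: [0.5731, 0.067, 0.0871]
tool_rot: [0.991, 0.135, 0.0, 0.0]
force: [0.2, 0.6, -1.3]
grip_width: 0.0304
finger_force: 59.5
```

```bash
python3 -m handwheel '[[2,0,0,-0.03,0,0,0],[2,0,0,-0.06,0,0,0],[2,0,0,-0.08,0,0,0],[2,0,0,-0.08,0,0,0],[2,0,0,-0.08,0,0,0],[2,0,0,-0.08,0,0,0],[2,0,0,-0.08,0,0,0],[2,0,0,-0.08,0,0,0]]'
```

```text
t: 8.35
position: [0.5731, 0.067, 0.0866]
tool_rot: [0.991, 0.135, 0.0, -0.0]
force: [-2.6, -1.1, 4.2]
grip_width: 0.0301
finger_force: 59.6
```

Contact came where expected (TCP z 0.0866). Now I'll release and retreat upward.

```bash
python3 -m handwheel '[[8.5,0,0,0,0,0,0],[8.5,0,0,0,0,0,0],[8.5,0,0,0,0,0,0],[8.5,0,0,0,0,0,0],[8.5,0,0,0,0,0,0],[8.5,0,0,0,0,0,0],[8.5,0,0,0.5,0,0,0],[8.5,0,0,1.5,0,0,0]]'
python3 -m handwheel '[[8.5,0,0,2,0,0,0],[8.5,0,0,4,0,0,0],[8.5,0,0,7,0,0,-4],[8.5,0,1,8,0,0,-8],[8.5,0.3,3,8,0,0,-12],[8.5,0.6,5,8,0,0,-16],[8.5,1,7,8,0,0,-20],[8.5,1.3,9,8,0,0,-24]]'
python3 - <<'E'
from cell import ctrl
from h import *; import cv2
d={n:ctrl.capture(n) for n in("wrist","side","scene")}
pickle.dump(d,open("c3.pkl","wb"));s=ctrl.read_state();print(s["position"],s["t"],s["grip_width"])
a=d["wrist"]["color"][:400,:640];b=d["side"]["color"][200:420,170:390]
b=cv2.resize(b,None,fx=.727,fy=.727) ;o=np.zeros((400,800,3),np.uint8);o[:,:640]=a;o[:160,640:]=b
cv2.imwrite("pics/c3.png",o)
E
```

```text
t: 9.35
position: [0.5728, 0.067, 0.1014]
tool_rot: [0.991, 0.135, -0.0, -0.0]
force: [0.0, -0.0, 0.1]
grip_width: 0.0847
finger_force: 0.0
t: 10.35
position: [0.5865, 0.1577, 0.1832]
tool_rot: [0.997, -0.075, 0.001, -0.0]
force: [0.5, -0.7, -0.1]
grip_width: 0.0846
finger_force: 0.0
[0.5862706  0.15758078 0.18252751] 10.5 0.08505065799127064
```

View pics/c3.png

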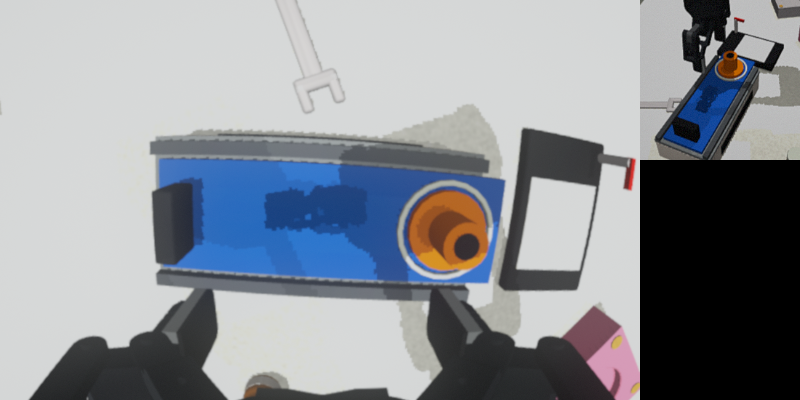

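The cap is seated inside the collar and upright. The wrist view shows the board's outer corners at (505,180) and (490,282), the handle at left (x 153–192), and the pointer tip near (629,188). I'll measure from these.

Run:
```python
from h import *; import cv2
d=pickle.load(open("c3.pkl","rb"));c=d["wrist"];im=c["color"];h=cv2.cvtColor(im,cv2.COLOR_BGR2HSV)
o=[fish(c,u,.068)[:2] for u in((505,180),(490,282))];print("corners",o,"w",np.linalg.norm(o[0]-o[1]))
m=cv2.inRange(h,(100,120,60),(125,255,255))
def edge(top):
    P=[]
    for x in range(210,385,8):
        ys=np.flatnonzero(m[150:290,x])+150; P.append(fish(c,(x,ys[0] if top else ys[-1]),.068)[:2])
    return np.array(P)
for t in(1,0):
    P=edge(t);vx,vy,_,_=cv2.fitLine(P.astype(np.float32),cv2.DIST_HUBER,0,.01,.001).ravel();print("edge",t,P.mean(0),np.degrees(np.arctan2(-vx*np.sign(vy),abs(vy))))
r=cv2.inRange(h,(0,150,80),(5,255,255))|cv2.inRange(h,(175,150,80),(180,255,255));r[:, :600]=0;r[:140]=0;r[230:]=0
ys,xs=r.nonzero();b=ys>=ys.max()-2;tip=(xs[b].mean(),ys.max());print("tip",tip,fish(c,tip,.064),"bbox",xs.min(),xs.max(),ys.min())
k=cv2.inRange(h,(0,0,0),(180,255,45));k[:170]=0;k[280:]=0;k[:,:145]=0;k[:,205:]=0
n,l,st,ce=cv2.connectedComponentsWithStats(k);i=1+st[1:,4].argmax();print("handle box",st[i])
H=cv2.convexHull(np.argwhere(l==i)[:,::-1].astype(np.int32));A=cv2.approxPolyDP(H,3,True)[:,0];print([(tuple(map(int,a)),fish(c,a,.108)[:2].round(4).tolist(),fish(c,a,.068)[:2].round(4).tolist()) for a in A])
```

```text
corners [array([0.60480001, 0.01433194]), array([0.52346003, 0.02934934])] w 0.0827146578201493
edge 1 [0.63759804 0.16952996] -11.803595
edge 0 [0.55543864 0.18341747] -11.887121
tip (np.float64(629.1428571428571), np.int64(189)) [ 0.58267017 -0.13008463  0.064     ] bbox 626 634 159Traceback (most recent call last):
  File "<stdin>", line 15, in <module>
ValueError: attempt to get argmax of an empty sequence
```

```bash
python3 -m handwheel '[[8.5,0.8,3,0,0,0,-1.5],[8.5,1.6,6,0,0,0,-3],[8.5,2.3,9,0,0,0,-3.4],[8.5,2.6,10,-1,0,0,-3.4],[8.5,2.6,10,-3,0,0,-3.4],[8.5,2.6,10,-4.5,0,0,-3.4],[8.5,2.6,10,-5,0,0,-3.4],[8.5,2.6,10,-5,0,0,-3.4]]'
python3 - <<'E'
from cell import ctrl
from h import *; import cv2
c=ctrl.capture("wrist");pickle.dump(c,open("w4.pkl","wb"));s=ctrl.read_state();print(s["position"],s["tool_rot"])
cv2.imwrite("pics/w4.png",c["color"])
E
```

```text
t: 11.5
position: [0.6119, 0.2563, 0.1307]
tool_rot: [0.995, -0.103, -0.0, 0.0]
force: [-0.0, -0.4, 0.1]
grip_width: 0.0852
finger_force: 0.0
[0.61217952 0.25654072 0.13163538] [ 9.94652262e-01 -1.03280411e-01  1.76896356e-04 -5.89404668e-05]
```

View pics/w4.png

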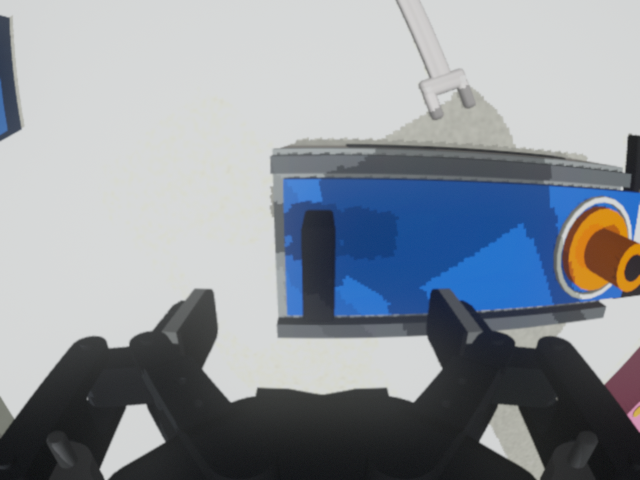

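The handle sits centred between the fingers (x 302–336 against the tool axis at about 322). I'll descend and grip it.

```bash
python3 -m handwheel '[[8.5,0,0,-1.5,0,0,0],[8.5,0,0,-3,0,0,0],[8.5,0,0,-4.5,0,0,0],[8.5,0,0,-5.3,0,0,0],[8.5,0,0,-5.5,0,0,0],[8.5,0,0,-5.5,0,0,0],[8.5,0,0,-5.5,0,0,0],[8.5,0,0,-5.5,0,0,0]]'
python3 -m handwheel '[[0.5,0,0,0,0,0,0],[0.5,0,0,0,0,0,0],[0.5,0,0,0,0,0,0],[0.5,0,0,0,0,0,0],[0.5,0,0,0,0,0,0],[0.5,0,0,0,0,0,0],[0.5,0,0,0,0,0,0],[0.5,0,0,0,0,0,0]]'
```

```text
t: 12.55
position: [0.6124, 0.2571, 0.077]
tool_rot: [0.995, -0.103, 0.0, -0.0]
force: [-0.3, -0.4, -1.0]
grip_width: 0.0849
finger_force: 0.0
t: 13.55
position: [0.6122, 0.2572, 0.0765]
tool_rot: [0.995, -0.103, 0.0, -0.0]
force: [0.0, 1.0, 2.3]
grip_width: 0.015
finger_force: 58.9
```

```bash
python3 -m handwheel '[[0.5,-0.1,-0.5,0,0,0,0],[0.5,-0.25,-1.2,0,0,0,0],[0.5,-0.41,-1.95,0,0,0,0],[0.5,-0.58,-2.75,0,0,0,0],[0.5,-0.76,-3.6,0,0,0,0],[0.5,-0.93,-4.4,0,0,0,0],[0.5,-1.08,-5.1,0,0,0,0],[0.5,-1.16,-5.5,0,0,0,0]]'
python3 -m handwheel '[[0.5,-0.1,-0.5,0,0,0,0],[0.5,-0.25,-1.2,0,0,0,0],[0.5,-0.42,-2,0,0,0,0],[0.5,-0.63,-3,0,0,0,0],[0.5,-0.85,-4,0,0,0,0],[0.5,-1.06,-5,0,0,0,0],[0.5,-1.23,-5.8,0,0,0,0],[0.5,-1.3,-6.15,0,0,0,0]]'
python3 - <<'E'
from cell import ctrl
from h import *; import cv2
ctrl.capture("wrist");d={n:ctrl.capture(n) for n in("wrist","side","scene")}
pickle.dump(d,open("c5.pkl","wb"));s=ctrl.read_state();print(s["position"],s["tool_rot"],s["force"])
a=cv2.resize(d["scene"]["color"][225:305,310:430],None,fx=3.33,fy=3.33,interpolation=cv2.INTER_CUBIC);b=cv2.resize(d["side"]["color"][215:305,260:380],None,fx=3.33,fy=3.33,interpolation=cv2.INTER_CUBIC)
w=d["wrist"]["color"][100:400,:][:, 40:]
o=np.zeros((600,800,3),np.uint8);o[:a.shape[0],:a.shape[1]]=a[:,:400];o[:b.shape[0],400:400+b.shape[1]]=b[:,:400];o[300:600,:600]=w
cv2.imwrite("pics/c5.png",o);print(a.shape,b.shape)
E
```

```text
t: 14.55
position: [0.6005, 0.2016, 0.0765]
tool_rot: [0.995, -0.103, 0.0, -0.0]
force: [0.3, 3.9, 2.7]
grip_width: 0.0155
finger_force: 59.2
t: 15.55
position: [0.5875, 0.14, 0.0765]
tool_rot: [0.995, -0.103, 0.0, -0.0]
force: [0.7, 4.3, 3.9]
grip_width: 0.0152
finger_force: 59.4
[0.58737841 0.13964907 0.07640772] [ 9.94645759e-01 -1.03340235e-01 -1.15718481e-04  7.71826928e-04] [-1.49747587  0.77020802  5.83074439]
(266, 400, 3) (300, 400, 3)
```

View pics/c5.png

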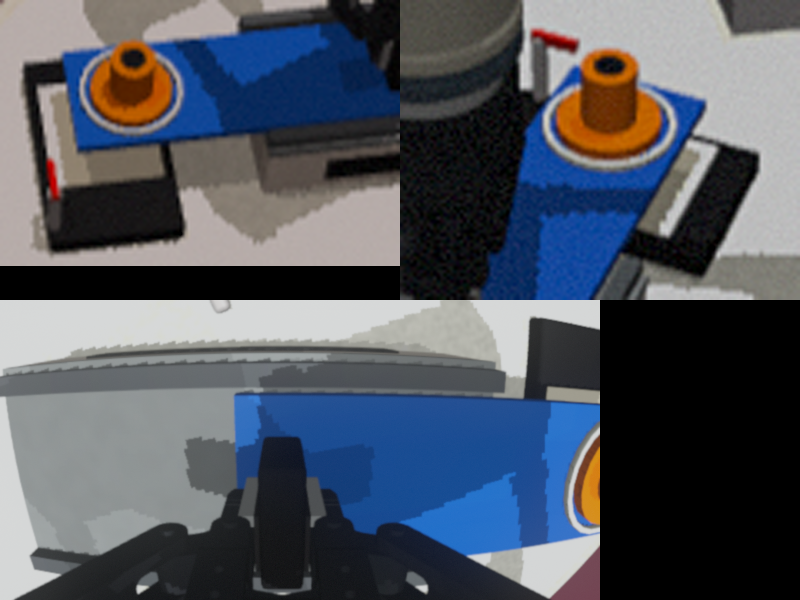

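The scene tile shows the end corners at (62,53) and (82,149), with the pointer tip at (51,161). In the side tile the corners are at (175,66) and (306,101), with the tip at (178,43). The cap is still seated. Next I'll compute the remaining slide.

Run:
```python
from h import *
d=pickle.load(open("c5.pkl","rb"));S,T=d["scene"],d["side"]
f=lambda u,o:(np.array(u)+.5)/3.33-.5+o
ax=np.array([.2065,.978])
pts={}
for n,c,o,e,t in(("scene",S,(310,225),((62,53),(82,149)),(51,161)),("side",T,(260,215),((306,101),(175,66)),(178,43))):
    E=[plane(c,f(u,o),.068)[:2] for u in e];m=plane(c,f(t,o),.064)[:2]; pts[n]=(f(e[0],o),f(e[1],o),f(t,o))
    print(n,E,np.linalg.norm(E[0]-E[1]),m,"remaining",[(x-m)@ax for x in E])
X=[tri(S,a,T,b) for a,b in zip(pts["scene"],pts["side"])];print(X,[(X[i][0]-X[2][0])[:2]@ax for i in(0,1)])
# red extents in full images for the tip width
import cv2
for n,c,b in(("scene",S,(315,265,335,295)),("side",T,(290,215,325,240))):
    h=cv2.cvtColor(c["color"],cv2.COLOR_BGR2HSV)[b[1]:b[3],b[0]:b[2]];m=cv2.inRange(h,(0,130,60),(5,255,255))|cv2.inRange(h,(175,130,60),(180,255,255))
    print(n,(np.argwhere(m)[:,::-1]+b[:2]).tolist())
```

```text
scene [array([ 0.4981165 , -0.08670679]), array([ 0.58143253, -0.10124174])] 0.08457438192599367 [ 0.58135135 -0.12469632] remaining [np.float64(0.019965766895873562), np.float64(0.02295534196950506)]
side [array([ 0.49539068, -0.08415248]), array([ 0.57631392, -0.10102691])] 0.08266387656625522 [ 0.58026752 -0.12857259] remaining [np.float64(0.025915803395713397), np.float64(0.026123257692990818)]
[(array([ 0.49598103, -0.08639838,  0.06583568]), np.float64(0.3521261415478973)), (array([ 0.57797289, -0.10174386,  0.06621761]), np.float64(1.3107109421946077)), (array([ 0.58064542, -0.1256013 ,  0.06550865]), np.float64(0.849089497165137))] [np.float64(0.020857258135292503), np.float64(0.022780693361645316)]
scene [[324, 273], [325, 273], [324, 274], [325, 274], [324, 275], [325, 275], [326, 275], [324, 276], [325, 276], [326, 276], [324, 277], [325, 277], [326, 277], [324, 278], [325, 278], [326, 278], [325, 279], [326, 279], [325, 280], [326, 280], [325, 281], [326, 281], [325, 282], [326, 282], [327, 282], [325, 283], [326, 283], [327, 283], [325, 284], [326, 284], [327, 284]]
side [[300, 224], [301, 224], [302, 224], [300, 225], [301, 225], [302, 225], [303, 225], [304, 225], [305, 225], [306, 225], [302, 226], [303, 226], [304, 226], [305, 226], [306, 226], [307, 226], [308, 226], [309, 226], [303, 227], [304, 227], [305, 227], [306, 227], [307, 227], [308, 227], [309, 227], [310, 227], [311, 227], [312, 227], [304, 228], [305, 228], [306, 228], [307, 228], [308, 228], [309, 228], [310, 228], [311, 228], [312, 228], [309, 229], [310, 229], [311, 229], [312, 229]]
```

```bash
python3 -m handwheel '[[0.5,-0.06,-0.3,0,0,0,0],[0.5,-0.14,-0.65,0,0,0,0],[0.5,-0.23,-1.1,0,0,0,0],[0.5,-0.32,-1.5,0,0,0,0],[0.5,-0.38,-1.8,0,0,0,0],[0.5,-0.42,-2,0,0,0,0],[0.5,-0.42,-2,0,0,0,0],[0.5,-0.42,-2,0,0,0,0]]'
python3 - <<'E'
from cell import ctrl
from h import *; import cv2
d={n:[ctrl.capture(n) for _ in range(6)] for n in("side","scene")}
for n in d: d[n][0]["color"]=np.mean([x["color"] for x in d[n]],0).astype(np.uint8)
S,T=d["scene"][0],d["side"][0];pickle.dump((S,T),open("c6.pkl","wb"));s=ctrl.read_state();print(s["position"],s["force"])
a=cv2.resize(S["color"][230:290,310:360],(500,600),interpolation=cv2.INTER_CUBIC);b=cv2.resize(T["color"][215:255,295:360],None,fx=4.6,fy=7.5,interpolation=cv2.INTER_CUBIC)
b=cv2.resize(T["color"][215:275,295:325],(300,600),interpolation=cv2.INTER_CUBIC)
cv2.imwrite("pics/c6.png",np.hstack([a,b]))
E
```

```text
t: 16.75
position: [0.5833, 0.1207, 0.0764]
tool_rot: [0.995, -0.103, 0.0, -0.0]
force: [1.3, 4.1, 5.4]
grip_width: 0.0148
finger_force: 59.5
[0.58333022 0.12070771 0.07642034] [1.06133721 4.31042992 5.56675358]
```

View pics/c6.png

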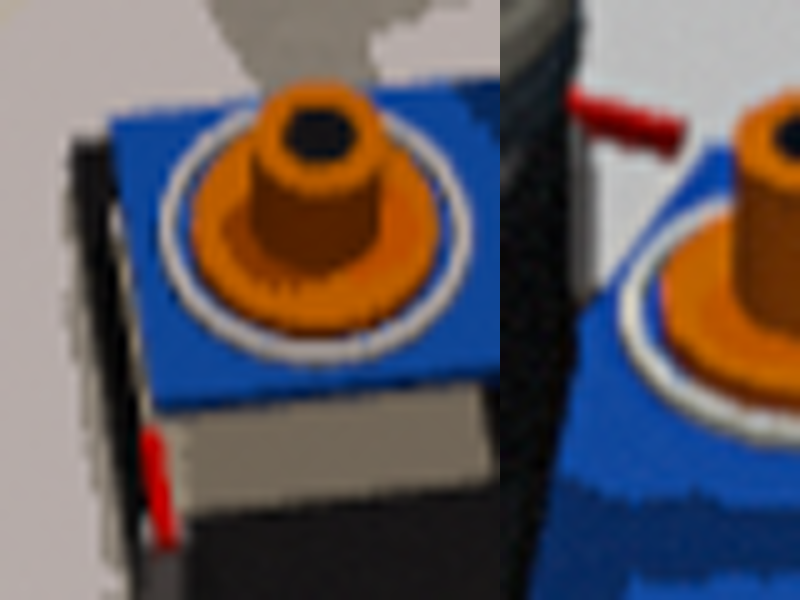

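In the zoomed tiles the end edge runs from (108,122) to (156,412) in the scene view, with the pointer centred at about (150,430), so roughly 2 mm remain. I'll refine this numerically.

Run:
```python
from h import *; import cv2
S,T=pickle.load(open("c6.pkl","rb"));ax=np.array([.2065,.978])
fa=lambda u:(np.array(u)+.5)/10-.5+[310,230]
fb=lambda u:(np.array(u)+.5)/10-.5+[295,215]
# scene: subpixel left edge of blue, rows
I=S["color"].astype(float);P=[]
for v in range(244,270):
    q=I[v,312:345,0]-I[v,312:345,2]; t=50
    i=np.flatnonzero(q>t)[0]; P.append((312+i-1+(t-q[i-1])/(q[i]-q[i-1]),v))
P=np.array(P);tip=fa((149,432));base=fa((167,540))
for z in(.06,.064,.068):
    L=np.array([plane(S,p,z)[:2] for p in P]);l=np.polyfit(L[:,0],L[:,1],1)
    for n,t in(("tip",tip),("base",base)):
        m=plane(S,t,.064);print("scene",z,n,m[:2].round(4),"slope deg %.1f"%np.degrees(np.arctan(l[0])),"remaining %.4f"%((np.polyval(l,m[0])-m[1])*.978))
# side: top edge of blue right of the hub
I=T["color"].astype(float);P=[]
for u in range(325,347):
    q=I[222:262,u,0]-I[222:262,u,2];i=np.flatnonzero(q>50)
    if len(i) and i[0]>0: i=i[0];P.append((u,222+i-1+(50-q[i-1])/(q[i]-q[i-1])))
P=np.array(P);print(P.round(1).tolist())
L=np.array([plane(T,p,.068)[:2] for p in P]);r=least_squares(lambda k:L[:,1]-k[0]-k[1]*(L[:,0]-.53),[-.1,-.2],loss='soft_l1',f_scale=.001).x
m=plane(T,fb((184,137)),.064);m2=plane(T,fb((90,103)),.064)
for t in(m,m2):print("side",t[:2].round(4),"slope",np.degrees(np.arctan(r[1])),"remaining",(r[0]+r[1]*(t[0]-.53)-t[1])*.978, "fixed slope",(np.median(L[:,1]+.2098*L[:,0])-.2098*t[0]-t[1])*.978)
k=plane(T,fb((208,147)),.068)[:2];print("corner based",(k-m[:2])@ax)
```

```text
scene 0.06 tip [ 0.5803 -0.1256] slope deg -11.4 remaining 0.0024
scene 0.06 base [ 0.6096 -0.1315] slope deg -11.4 remaining 0.0024
scene 0.064 tip [ 0.5803 -0.1256] slope deg -11.4 remaining 0.0021
scene 0.064 base [ 0.6096 -0.1315] slope deg -11.4 remaining 0.0020
scene 0.068 tip [ 0.5803 -0.1256] slope deg -11.4 remaining 0.0017
scene 0.068 base [ 0.6096 -0.1315] slope deg -11.4 remaining 0.0016
[[325.0, 259.7], [326.0, 259.7], [327.0, 259.5], [328.0, 259.4], [329.0, 259.5], [330.0, 259.4], [331.0, 259.4], [332.0, 259.0], [333.0, 259.0], [334.0, 258.6], [335.0, 258.4], [336.0, 233.9], [337.0, 234.4], [338.0, 234.4], [339.0, 234.7], [340.0, 235.3], [341.0, 235.3], [342.0, 235.3], [343.0, 235.8], [344.0, 236.2], [345.0, 236.3], [346.0, 236.5]]
side [ 0.5801 -0.1263] slope 72.94206442773343 remaining 0.23432039178425604 fixed slope 0.03885859776504836
side [ 0.6012 -0.1336] slope 72.94206442773343 remaining 0.308756198176672 fixed slope 0.041686609176996035
corner based 0.0058905471881164715
```

Run:
```python
from h import *
S,T=pickle.load(open("c6.pkl","rb"))
fb=lambda u:(np.array(u)+.5)/10-.5+[295,215]
P=[[316,229.2],[336.0, 233.9], [337.0, 234.4], [338.0, 234.4], [339.0, 234.7], [340.0, 235.3], [341.0, 235.3], [342.0, 235.3], [343.0, 235.8], [344.0, 236.2], [345.0, 236.3], [346.0, 236.5]]
m=[plane(T,fb(u),.064) for u in((184,137),(90,103))]
for z in(.068,.066):
  L=np.array([plane(T,p,z)[:2] for p in P]);l=np.polyfit(L[:,0],L[:,1],1);print(np.degrees(np.arctan(l[0])))
  for t in m:print(z,(np.polyval(l,t[0])-t[1])*.978,(np.mean(L[:,1]+.2098*L[:,0])-.2098*t[0]-t[1])*.978)
```

```text
-10.359873589147531
0.068 0.005284260175915228 0.003816387497287138
0.068 0.008669416172393538 0.006644398909234804
-10.359873589147565
0.066 0.002875829482302467 0.0014173452100567589
0.066 0.00626098547878075 0.004245356622004439
```

```bash
python3 -m handwheel '[[0.5,-0.02,-0.08,0,0,0,0],[0.5,-0.03,-0.16,0,0,0,0],[0.5,-0.05,-0.24,0,0,0,0],[0.5,-0.05,-0.24,0,0,0,0],[0.5,-0.05,-0.24,0,0,0,0],[0.5,-0.05,-0.24,0,0,0,0],[0.5,-0.05,-0.24,0,0,0,0],[0.5,-0.05,-0.24,0,0,0,0]]'
python3 - <<'E'
from cell import ctrl
from h import *; import cv2
s=ctrl.read_state();print(s["position"],s["force"],s["t"])
fr=[ctrl.capture("scene") for _ in range(6)];S=fr[0];I=np.mean([f["color"] for f in fr],0)
P=[]
for v in range(244,270):
    q=I[v,312:345,0]-I[v,312:345,2];i=np.flatnonzero(q>50)[0];P.append((312+i-1+(50-q[i-1])/(q[i]-q[i-1]),v))
L=np.array([plane(S,p,.062)[:2] for p in P]);l=np.polyfit(L[:,0],L[:,1],1)
# pointer centre per row, weighted by redness
R=np.clip(I[...,2]-np.maximum(I[...,0],I[...,1])-30,0,None)
for v in range(274,284):
    w=R[v,318:334];m=plane(S,((w*np.arange(318,334)).sum()/w.sum(),v),.064);print("%.4f"%((np.polyval(l,m[0])-m[1])*.978),end=" ")
T=ctrl.capture("side")
a=cv2.resize(I[225:300,310:410].astype(np.uint8),(400,300),interpolation=cv2.INTER_CUBIC);b=cv2.resize(T["color"][200:300,260:393],(400,300),interpolation=cv2.INTER_CUBIC)
cv2.imwrite("pics/c7.png",np.hstack([a,b]))
E
```

```text
t: 18.35
position: [0.5829, 0.1185, 0.0764]
tool_rot: [0.995, -0.103, 0.0, -0.0]
force: [0.5, 4.8, 4.9]
grip_width: 0.0153
finger_force: 59.6
[0.58290444 0.11851083 0.07642861] [0.51013982 4.78012598 4.92232642] 18.35
-0.0010 -0.0009 -0.0008 -0.0007 -0.0007 -0.0008 -0.0007 -0.0008 -0.0009 -0.0008
```

View pics/c7.png

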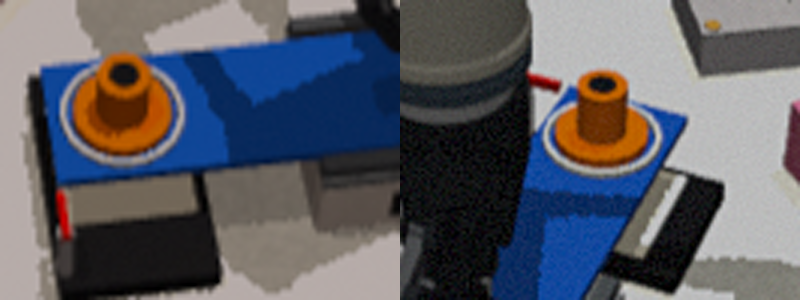

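The cap is still seated, the board is level, and its end is in line with the pointer to within about 1 mm in the scene view. I'm handing it in.

```bash
python3 -c "
from cell import ctrl
print(ctrl.sign_off())"
```

```text
the job is handed in; nothing more can be done
None
```

The job is handed in: the cap stands upright in the collar, and the arm is holding the board level with its outer end about 1 mm from the pointer in the scene camera (the less reliable side camera read 1–3 mm short).

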